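Third hand: press a post holder against the alignment fence

TASK

The low fence on the table has two places, each marked by an index pin, and one of them already has a post holder bolted down. Set the loose short post holder down flat in the free place, centred on that place's index pin within a centimetre, its thumbscrew turned away from the fence and its base flush along it, and press it squarely against the fence with a steady push of about 10 N (4 to 18 N) so that a colleague can bolt it down. Keep that push up for at least two seconds without letting go, leave the things round about where they are, and finish while still holding and pressing.

Things in the scene. Friction and masses are not known exactly. Their poses are not given: they have to be found in the camera images.
- fence: Rigid aluminium fence fixed to the table: bar 220 mm long, 12 thick, 10 high, on a 6 mm high foot reaching 43 mm behind its face (screw heads to 12 mm). Origin: foot of the middle of the face nearest the robot; x into the fence (press this way), y along it, z up. Places centred at y = +55 and -55 mm, each with an index pin on the bar, top at 18 mm. Very stiff: press in steps under 0.5 mm.
- fixed_holder: Post holder already bolted down in one of the two places, told by its bright post; 115 mm high. Base 25 mm in x, 76 in y, 10 high. Origin on the table, 19 mm in front of the fence; x points to the fence. Tube axis at x = +6 mm: 25 mm thick to z = 54, bright post 13 mm thick above; thumbscrew out to x = -19 mm at z = 39.
- holder_tube (a point): On the tube axis of the loose post holder (short, black, no bright post; 79 mm high, 0.13 kg), 40 mm above its underside: grasp here. Round tube 25 mm thick from 10 to 79 mm above the underside, on a base 10 mm high, 38 mm to either side in y and from -12 to +13 mm in x of the axis. x points to the edge for the fence, away from the thumbscrew; z up.
- holder_edge (a point): Middle of the loose holder's straight base edge that goes against the fence: 13 mm in x from the tube axis, 5 mm above the underside. Same axes as holder_tube.
- holder_screw (a point): Middle of the loose holder's thumbscrew head (13 mm thick, 9 mm long), 20.5 mm in -x from the tube axis, 57 mm above the underside. Same axes.
- holder: The loose post holder: origin on its underside, 6 mm in -x from the tube axis. Same axes as holder_tube. The underside slides easily (friction about 0.2), yet pressed down hard it takes up a part of the push.
- tub: Bystander: round white tub of screws, 60 mm wide, 34 mm high; origin at its underside.
- mount: Bystander: black mirror mount, 41 x 48 x 48 mm; origin at its underside.
- fork: Bystander: black slotted clamping fork lying flat, 25 x 64 x 15 mm; origin at its underside.

How it is judged:
On the way:
1. the loose holder sits flat and flush at the fence in the free place, thumbscrew away from it, and is pressed against it with 4 to 18 N for two seconds (((y of holder_tube in the frame of fence between 0.045 and 0.065 m and y of fixed_holder in the frame of fence below 0 m) or (y of holder_tube in the frame of fence between -0.065 and -0.045 m and y of fixed_holder in the frame of fence above 0 m)) and x of holder_edge in the frame of fence between -0.003 and 0.003 m and x of holder_screw in the frame of fence below -0.025 m and angle between the x axis of holder and the x axis of fence, either way round below 0.05 rad and angle between holder's own z axis and vertical below 0.05 rad and height (world z) of holder_edge below 0.008 m and contact force between holder and fence between 4 and 18 N and contact force between the fingers and holder above 2 N), for 2 s.
At the end, for the whole second after the job is handed in: Fingers still on the loose holder (over 2 N), pressing it on the fence with 4 to 18 N; in the free place within 10 mm of its centre, edge within 3 mm of the face, parallel and upright within 0.05 rad, base within 3 mm of the table, thumbscrew on the side away from the fence (all of step 1); the arm keeps its last pose, push and grip.
It fails at once if the tub of screws is disturbed (moved over 15 mm) (distance of tub from where it was at the start of the episode above 0.015 m).
It fails at once if the mirror mount is disturbed (moved over 15 mm) (distance of mount from where it was at the start of the episode above 0.015 m).
It fails at once if the clamping fork is disturbed (moved over 15 mm) (distance of fork from where it was at the start of the episode above 0.015 m).
It also fails if it takes over 54 s, if anything falls off the work surface, if the arm or the gripper's body presses on something with over 40 N, if the wrist force passes 120 N, or if a joint passes its speed limit or range.

ROBOT

A 7-joint arm with a two-finger parallel gripper is mounted at the origin on a cart in front of the work surface, level with it; the furniture and walls round the work are solid. World frame = base frame: x ahead of the robot, y to its left, z up, the work surface at z = 0. Lengths are in m, angles in rad, forces in N, time in s.
With the tool pointing down it reaches from about 0.35 to 0.9 m from the base axis. Payload 19.9 kg.
Tool frame: the origin (TCP) lies between the finger pads; the fingertips stand 19 mm ahead of it and the grasp point (between the pads) is the TCP; z points along the fingers, y is the line along which they close (so a half turn about z gives the same grasp; the last joint's range is limited). The gripper opens to 94 mm and grips with 3 to 60 N. Pads are 16 mm wide; open, the fingers measure 119 mm over their backs; the gripper's body (75 mm by 177 mm) begins 78 mm behind the grasp point.
Start: joints at [1.139, 0.417, -0.01, 1.614, 0.005, 1.111, -0.053], TCP at [0.238, -0.578, 0.224] pointing down, gripper open.
Joint ranges: [-2.81, 2.81], [-0.39, 2.02], [-1.27, 1.25], [0.06, 2.57], [-1.19, 4.33], [0.19, 2], [-2.82, 2.82]. Speed limits (rad/s): [1.89, 1.89, 2.39, 2.39, 3.01, 3.01, 3.01].

INTERFACE

Orientations are given as a 3x3 rotation matrix whose columns are the frame's x, y, z axes.
In Python, from rig import robot gives the robot as it stands. Calls block until the motion is done:
- robot.move_ptp(position, orientation): joint-space move of the TCP to a pose.
- robot.move_linear(position, velocity=0.15, frame=None, threshold=None): straight line of the TCP; frame=None keeps the orientation; velocity is the mean speed in m/s. With threshold (N) it stops when the force on the tool has changed by that much, and returns True; else False.
- robot.goto_joints(angles): joint-space move.
- robot.gripper_to(opening): finger opening in m; the grip force is fixed at half the most; returns when the fingers have stopped.
- robot.pause(seconds).
- robot.ik(position, orientation): joint angles nearest the present ones, or None.
- robot.get_state(): the state.
- robot.grab_frame(name): name is "scene" or "top" or "wrist"; returns the picture (384x512x3 uint8, red, green, blue); there is no depth.
- robot.camera_info(name): a dict with "fx", "fy", "cx", "cy" (pixels), "rvec" (rotation vector, rad) and "tvec" (3), from world to camera coordinates, as OpenCV has them. Camera axes: x right, y down, z forward; pixel columns grow to the right and rows downward; lengths in m; the calibration is good to about 2 mm. A picture is of the moment at which its call begins: read the wrist's pose just before it. camera_info takes no time and is no camera call; for the wrist camera it gives the pose at the moment of the call.
A pose or a line that the arm cannot do raises robot.PlanningError and nothing moves.
- robot.sign_off(): hands the job in; it is judged then, once.
The state is a dict: "time": time; "qpos": joint angles; "joint_vel": joint speeds; "effort": joint torques, N m; "ee_pos": TCP position; "tool_rot": TCP orientation; "force": force on the tool from outside, world axes, zero at the start; "moment": the same for the moment, N m; "opening": finger opening in m; "grasp_force": force on a finger pad.
Only numpy, scipy, OpenCV 4.12 (cv2) and the standard library are available. Lean on these libraries where they do the work, as an engineer would, in place of code of your own. Each camera call takes 0.05 s, during which the arm holds its last target. There are 200 camera calls.

## Working session

There is one attempt and no reset: what is moved stays moved. The work goes in short steps, each a Python script; the robot and the scene stay as the last script left them, time stands still between calls to the robot, and variables do not carry over. Pictures are saved under pics/ and viewed, at most 10 in all, crops included, and the job is handed in when it is done.

```bash
mkdir -p pics; ls; python3 - <<'E'
from rig import robot
import cv2
for n in ("scene","top"):
    im=robot.grab_frame(n); cv2.imwrite(f"pics/{n}0.png",cv2.resize(im[:,:,::-1],(800,600),interpolation=cv2.INTER_CUBIC)); cv2.imwrite(f"{n}_raw.png",im[:,:,::-1])
    print(n,robot.camera_info(n))
s=robot.get_state();print(s["time"],s["tool_rot"],s["opening"],s["force"])
E
```

```text
pics
scene {'fx': 397.39826664907076, 'fy': 397.39826664907076, 'cx': 258.72284181878325, 'cy': 190.65212560276873, 'rvec': array([ 1.22914645, -2.20209734,  0.99863743]), 'tvec': array([0.31922899, 0.32528605, 0.5800353 ])}
top {'fx': 390.7708394414005, 'fy': 390.7708394414005, 'cx': 256.43188699545107, 'cy': 191.14256249446174, 'rvec': array([ 2.1461032 , -2.11559408,  0.18408842]), 'tvec': array([0.0464247 , 0.55123469, 0.8347792 ])}
0.1 [[ 9.24556335e-01  3.81045099e-01 -4.63948737e-04]
 [ 3.81045372e-01 -9.24555907e-01  8.94164558e-04]
 [-8.82295229e-05 -1.00349103e-03 -9.99999493e-01]] 0.09398423803061144 [-0.2648254  -0.32874999 -0.01159863]
```

View pics/scene0.png

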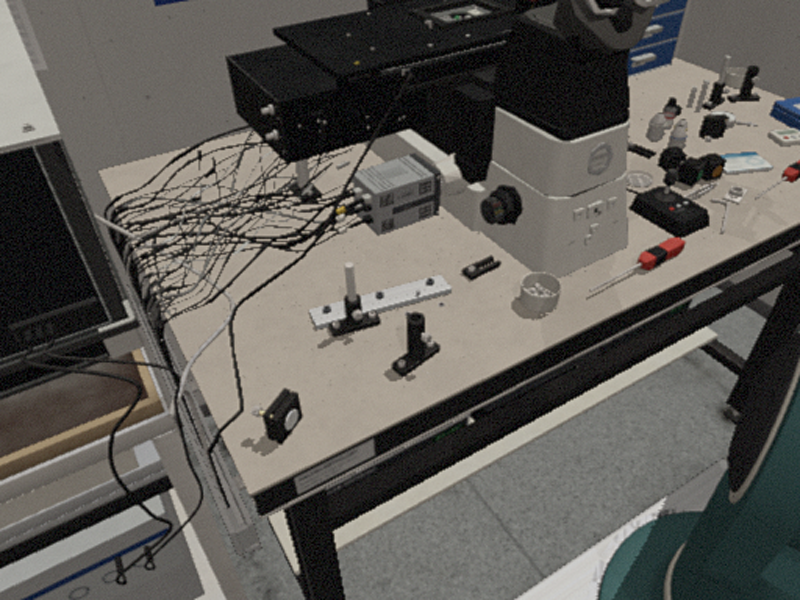

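View pics/top0.png

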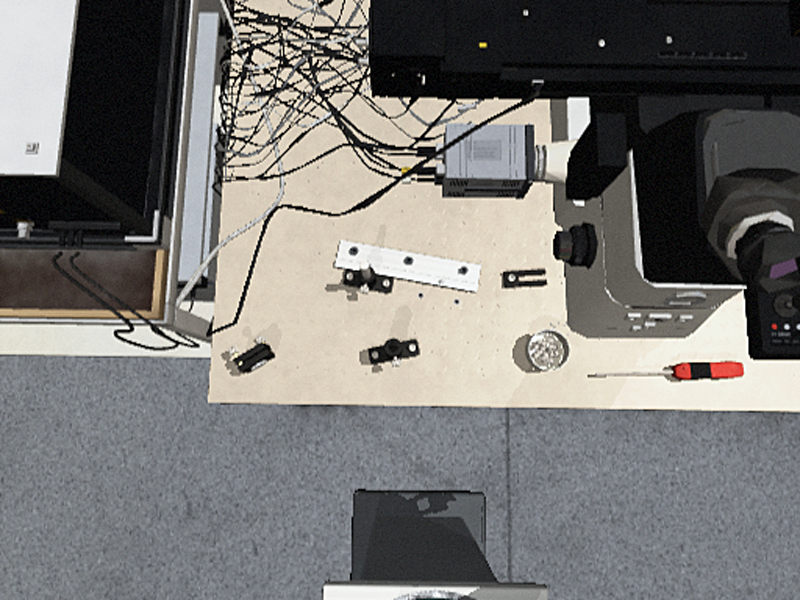

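The top view shows the fence at about (408,265), with the fixed holder in its left (+y) place. The loose holder is at (393,350), the fork at (523,278), the tub at (547,350) and the mount at (252,356). I'll enlarge the fence and holder area.

```bash
cat > h.py <<'E'
import numpy as np, cv2
def pix2world(ci,uv,z):
    R=cv2.Rodrigues(ci["rvec"])[0]; K=np.array([[ci["fx"],0,ci["cx"]],[0,ci["fy"],ci["cy"]],[0,0,1]])
    c=-R.T@ci["tvec"]; d=R.T@np.linalg.solve(K,[uv[0],uv[1],1.]); return c+d*(z-c[2])/d[2]
def world2pix(ci,p):
    K=np.array([[ci["fx"],0,ci["cx"]],[0,ci["fy"],ci["cy"]],[0,0,1]])
    return cv2.projectPoints(np.array([p],float),ci["rvec"],ci["tvec"],K,None)[0].ravel()
E
python3 - <<'E'
import cv2
im=cv2.imread("top_raw.png")[145:245,205:335]
cv2.imwrite("pics/topc.png",cv2.resize(im,None,fx=6,fy=6,interpolation=cv2.INTER_CUBIC))
E
```

```text
(no output)
```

View pics/topc.png

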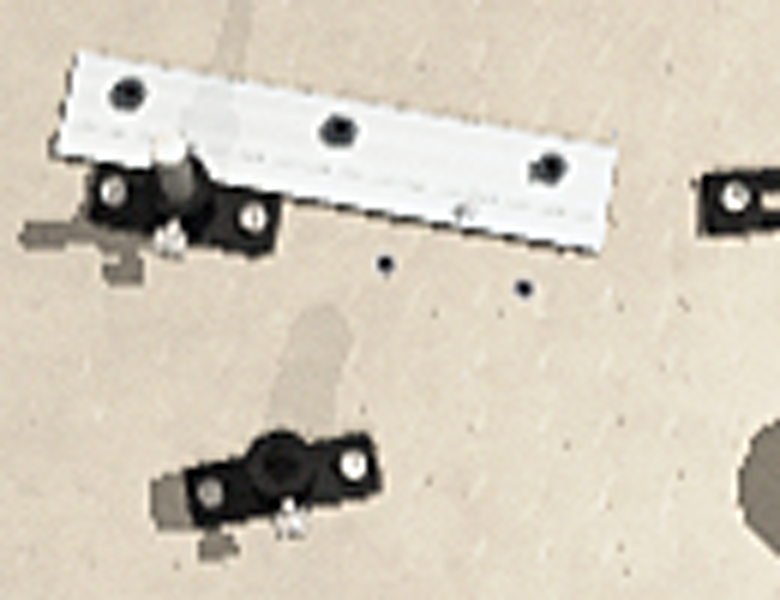

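The crop shows the loose holder with its thumbscrew facing the robot at (290,520) and the tube top at (280,458). Its base corners are (197,528), (382,490), (372,433) and (187,470). The fence face's top edge runs from (52,157) to (600,252). The free (-y) place has its pin at (462,210).

```bash
cat >> h.py <<'E'
def Rdown(yaw):  # tool z down; tool y = holder's y direction (cos-based), tool x = -holder x? keep right-handed
    x=np.array([np.cos(yaw),np.sin(yaw),0]); z=np.array([0,0,-1.]); return np.c_[x,np.cross(z,x),z]
E
python3 - <<'E'
from rig import robot
from h import *
ci=robot.camera_info("top")
P=lambda u,v,z: pix2world(ci,(205+u/6-.5,145+v/6-.5),z)
print("fence",P(52,157,.01),P(600,252,.01),"pinR",P(462,210,.018),"holes mid",P(454.5,275.5,0))
a,b=P(52,157,.01),P(600,252,.01); d=a-b; yf=np.arctan2(-d[0],d[1]); print("len",np.linalg.norm(d),"yaw",yf)
c=[P(*q,.01) for q in((197,528),(382,490),(372,433),(187,470))]
print("holder",c,"tube top",P(280,458,.079),"screw",P(290,520,.057))
for i,j in((0,1),(3,2)):
    d=c[i]-c[j]; print(np.linalg.norm(d),np.arctan2(-d[0],d[1]))
m=np.mean(c,0);print("base mid",m)
for yaw in(0,-.25,.2,np.pi):
    q=robot.ik([m[0],m[1],.15],Rdown(yaw)); print(yaw,q)
E
```

```text
fence [0.60503828 0.15795032 0.01      ] [ 0.56985866 -0.05896632  0.01      ] pinR [ 0.58429432 -0.00409384  0.018     ] holes mid [ 0.56141548 -0.00234017  0.        ]
len 0.21975084607280407 yaw -0.16078048348532226
holder [array([0.45934323, 0.0971729 , 0.01      ]), array([0.47500882, 0.02597734, 0.01      ]), array([0.49707478, 0.03006113, 0.01      ]), array([0.48166827, 0.10155171, 0.01      ])] tube top [0.48014084 0.06464789 0.079     ] screw [0.45960848 0.06092361 0.057     ]
0.07289868529737478 0.21658469786571935
0.07313181926489647 0.21225785725222654
base mid [0.47827377 0.06369077 0.01      ]
0 [ 0.33991563  0.31472216 -0.62209476  2.01504814  0.23589296  0.88173258
 -1.98098089]
-0.25 [ 0.31363632  0.30898436 -0.59057728  2.01581226  0.22172802  0.87880763
 -2.21837381]
0.2 [ 0.35732995  0.31877657 -0.64309664  2.01454777  0.24554205  0.88380985
 -1.78955896]
3.141592653589793 [ 0.62634824  0.42046988 -0.98768265  2.00754107  0.43558802  0.93997224
  0.98415839]
```

```bash
python3 - <<'E'
from rig import robot
from h import *
for p,y in(((.34,-.3,.27),-.3),((.40,.03,.27),.2144),((.479,.0642,.20),.2144)):
    robot.move_ptp(p,Rdown(y)); s=robot.get_state(); print(s["time"],s["ee_pos"],s["force"],s["qpos"].round(2) if hasattr(s["qpos"],"round") else s["qpos"])
ci=robot.camera_info("wrist"); im=robot.grab_frame("wrist"); np.save("w.npy",ci,allow_pickle=True)
for p in((.479,.0642,.079),(.4600,.0603,.057)): print(world2pix(ci,p)*1.5)
cv2.imwrite("pics/w0.png",cv2.resize(im[:,:,::-1],None,fx=1.5,fy=1.5))
E
```

```text
1.25 [ 0.33985747 -0.30067965  0.26995301] [-0.06403639 -0.48400018 -0.05519629] [ 0.71  0.06 -0.06  1.96  0.    1.12 -1.22]
2.5167 [0.40023282 0.02874397 0.26992473] [0.59765353 0.60408247 0.08449795] [ 0.34 -0.03 -0.48  2.05 -0.02  1.12 -1.48]
3.0333 [0.47891679 0.06336848 0.19927299] [-0.71284241 -0.18132978 -0.21743161] [ 0.28  0.23 -0.54  1.97  0.14  0.98 -1.68]
[385.69757663 286.93945748]
[385.45062886 305.76320009]
```

View pics/w0.png

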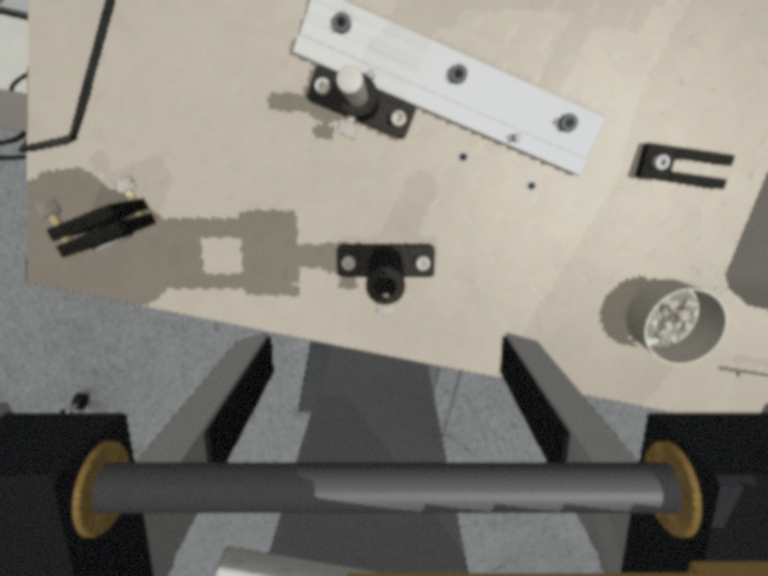

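The tube top at (385,285) is within 2 px of the predicted (385.7,286.9), and the base is level in the picture, so the pose estimate is good. I also read the fence edge (293,48)→(578,174) and pin (513,138) here as a cross-check. Now I'll grasp.

```bash
python3 - <<'E'
from rig import robot
from h import *
ci=np.load("w.npy",allow_pickle=True).item()
P=lambda u,v,z: pix2world(ci,(u/1.5-.17,v/1.5-.17),z)
a,b=P(293,48,.01),P(578,174,.01); d=a-b; print(a,b,(a+b)/2,np.linalg.norm(d),np.arctan2(-d[0],d[1]),P(513,138,.018),P(497,171,0))
robot.move_linear([.479,.0642,.10]); robot.move_linear([.479,.0642,.040],velocity=.06,threshold=8)
robot.pause(.3); s=robot.get_state(); print(s["time"],s["ee_pos"],s["force"])
robot.gripper_to(.015); s=robot.get_state(); print(s["opening"],s["grasp_force"],s["force"],s["ee_pos"])
robot.move_linear([.479,.0642,.065],velocity=.06)
robot.move_linear([.535,.010,.065],velocity=.08,frame=Rdown(-.161))
robot.pause(.3); s=robot.get_state(); print(s["time"],s["ee_pos"],s["force"],s["opening"],s["grasp_force"])
ci=robot.camera_info("wrist"); im=robot.grab_frame("wrist"); np.save("w1.npy",ci,allow_pickle=True)
cv2.imwrite("pics/w1.png",cv2.resize(im[:,:,::-1],None,fx=1.5,fy=1.5))
E
```

```text
[0.61103    0.15723136 0.01      ] [ 0.57275673 -0.05767628  0.01      ] [0.59189336 0.04977754 0.01      ] 0.21828911702977663 -0.17624392786096238 [ 0.58599571 -0.00270772  0.018     ] [ 0.56255445 -0.00207391  0.        ]
5.35 [0.47908627 0.06416637 0.04015277] [ 0.07311283 -0.05710397  0.13984958]
0.02472655343541335 29.99994456768036 [-0.17865004 -0.11362517 -0.02899179] [0.47897294 0.06421526 0.03999578]
8.4083 [0.5349212  0.01011048 0.06502767] [ 0.53320008 -0.52076073 -2.23983182] 0.02482406408153875 29.99976485967636
```

View pics/w1.png

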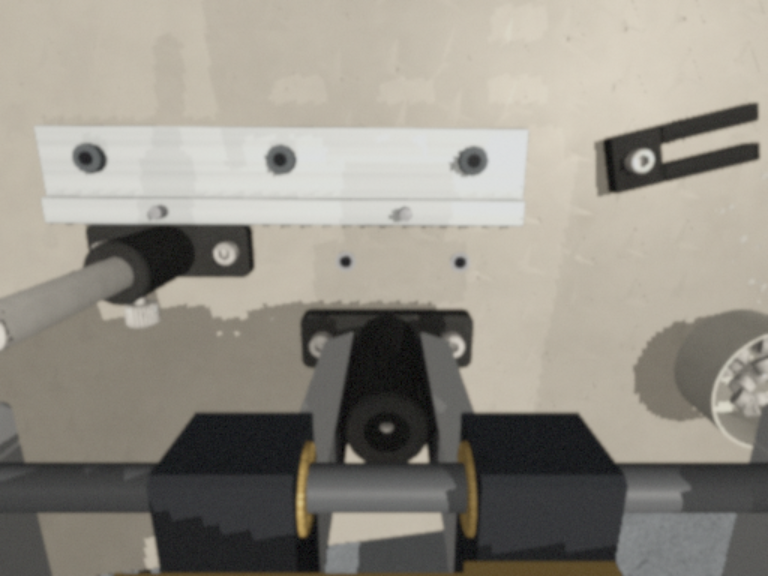

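The gripped holder's front edge runs level from (304,312) to (471,312), and the fence face edge from (43,223) to (523,225), so they are parallel. The pins are at (158,212) and (402,214), and the table holes at (345,261) and (460,262).

```bash
python3 - <<'E'
from h import *
ci=np.load("w1.npy",allow_pickle=True).item()
P=lambda u,v,z: pix2world(ci,(u/1.5-.17,v/1.5-.17),z)
a,b=P(43,223,.01),P(523,225,.01); d=a-b; y=np.arctan2(-d[0],d[1]); m=(a+b)/2
print(a,b,m,np.linalg.norm(d),"yaw",y)
p,q=P(402,214,.018),P((345+460)/2,261.5,0); print("pin",p,"holes",q)
x,yy=np.array([np.cos(y),np.sin(y),0]),np.array([-np.sin(y),np.cos(y),0])
print("face at place",m-.055*yy,"in fence frame pin",(p-m)@x,(p-m)@yy,"holes",(q-m)@x,(q-m)@yy)
e1,e2=P(304,312,.035),P(471,312,.035); print(e1,e2,np.linalg.norm(e1-e2),np.arctan2(*((e1-e2)[:2]*[-1,1])))
print("tube from edge",(e1+e2)/2-.013*x)
print("target tube",m-.055*yy-.013*x)
E
```

```text
[0.60861586 0.15845908 0.01      ] [ 0.57249607 -0.05911336  0.01      ] [0.59055597 0.04967286 0.01      ] 0.2205502337178804 yaw -0.16451231916692038
pin [ 0.58731759 -0.00484504  0.018     ] holes [ 0.56215435 -0.00182741  0.        ]
face at place [ 0.58154855 -0.00458455  0.01      ] in fence frame pin 0.005733809122954828 -0.05431217531202039 holes -0.019583887174147947 -0.05545630538006197
[0.55483273 0.04307495 0.035     ] [ 0.54342736 -0.02746429  0.035     ] 0.07145534389672231 -0.16030089445037168
tube from edge [0.53630557 0.00993436 0.035     ]
target tube [ 0.56872407 -0.00245552  0.01      ]
```

```bash
cat > press.py <<'E'
from rig import robot
from h import *
Y=-.1625; ux=np.array([np.cos(Y),np.sin(Y),0]); uy=np.array([-np.sin(Y),np.cos(Y),0])
T=np.array([.5683,-.0025,0])  # estimated tube position when touching
def st(tag=""):
    s=robot.get_state(); p=np.array(s["ee_pos"])-T; f=np.array(s["force"])
    print(tag,"t%.2f x%.2f y%.2f z%.2fmm"%(s["time"],p@ux*1e3,p@uy*1e3,p[2]*1e3),"F",(f@ux).round(2),(f@uy).round(2),f[2].round(2),"M",np.round(s["moment"],2),"grip",round(s["grasp_force"],1)); return f
E
python3 - <<'E'
from press import *
p=T-.010*ux
robot.move_linear(p+[0,0,.065],velocity=.06,frame=Rdown(Y)); robot.pause(.3); st("above")
robot.move_linear(p+[0,0,.045],velocity=.05)
print(robot.move_linear(p+[0,0,.0398],velocity=.01,threshold=1.5)); robot.pause(.2); st("down")
hit=robot.move_linear(p+[0,0,0.0398]+.007*ux,velocity=.02,threshold=3); robot.pause(.2); f0=st("near %s"%hit)
z=robot.get_state()["ee_pos"][2]
for k in range(14):
    robot.move_linear(p+[0,0,.0398]+(.007+.0004*(k+1))*ux,velocity=.008); robot.pause(.15); f=st(k)
    if abs((f-f0)@ux)>3: break
E
```

```text
above t9.34 x-10.12 y0.06 z65.05mm F 0.7 0.2 -1.25 M [ 0.08 -0.03 -0.01] grip 30.0
True
down t10.60 x-10.00 y-0.04 z40.01mm F -0.24 -0.24 6.68 M [0.04 0.2  0.01] grip 30.0
near True t11.01 x-9.24 y0.00 z40.01mm F 0.9 0.19 5.71 M [-0.01 -0.17 -0.03] grip 30.0
0 t12.22 x-2.53 y0.11 z40.01mm F -1.71 0.19 4.23 M [ 0.15  0.4  -0.05] grip 30.0
1 t12.62 x-2.12 y0.11 z40.05mm F -1.39 0.29 5.15 M [0.17 0.37 0.  ] grip 30.0
2 t13.02 x-1.72 y0.09 z40.01mm F -2.0 -0.28 5.44 M [0.15 0.36 0.04] grip 30.0
3 t13.42 x-1.31 y0.09 z40.02mm F -2.45 -0.38 4.62 M [0.16 0.38 0.03] grip 30.0
```

```bash
python3 - <<'E'
from press import *
d=-.0013
for k in range(18):
    d+=.0003 if k==0 or f@ux>-4 else .00015
    robot.move_linear(T+[0,0,.0398]+d*ux,velocity=.006); robot.pause(.2)
    f=np.mean([np.array(robot.get_state()["force"]) for _ in range(1)],0); st("%.2f"%(d*1e3))
    if f@ux<-8.5: break
E
```

```text
-1.00 t13.87 x-0.88 y0.09 z40.04mm F -1.29 -1.11 4.88 M [ 0.14  0.36 -0.01] grip 30.0
-0.70 t14.32 x-0.66 y0.14 z40.01mm F -2.72 -0.05 5.23 M [ 0.18  0.36 -0.01] grip 30.0
-0.40 t14.77 x-0.36 y0.09 z40.01mm F -2.12 0.02 5.41 M [0.16 0.4  0.01] grip 30.0
-0.10 t15.22 x-0.19 y0.10 z40.05mm F -2.81 -0.51 6.12 M [0.18 0.7  0.02] grip 30.0
0.20 t15.67 x-0.13 y0.12 z40.01mm F -4.07 -0.09 8.63 M [ 0.28  1.13 -0.01] grip 30.0
0.35 t16.12 x-0.05 y0.10 z40.04mm F -5.69 0.39 8.8 M [ 0.33  1.29 -0.09] grip 30.0
0.50 t16.57 x-0.02 y0.14 z40.04mm F -6.56 -0.21 11.0 M [ 0.34  1.58 -0.05] grip 30.0
0.65 t17.02 x-0.00 y0.13 z40.03mm F -8.1 0.1 11.38 M [ 0.34  1.79 -0.01] grip 30.0
0.80 t17.47 x0.03 y0.11 z40.02mm F -7.21 -0.43 11.39 M [ 0.35  1.97 -0.05] grip 30.0
0.95 t17.92 x0.09 y0.14 z40.04mm F -8.68 -0.05 12.82 M [ 0.45  2.23 -0.08] grip 30.0
```

```bash
python3 - <<'E'
from press import *
def avg():
    a=[]
    for _ in range(6): a.append(np.array(robot.get_state()["force"])); robot.pause(.05)
    return np.mean(a,0)
d=.00095
for k in range(10):
    f=avg(); print("%.2f"%(d*1e3),(f@ux).round(2),f[2].round(2))
    if f@ux<-11.3: break
    d+=.00015; robot.move_linear(T+[0,0,.0398]+d*ux,velocity=.006)
st("end")
ci=robot.camera_info("wrist"); im=robot.grab_frame("wrist"); np.save("w2.npy",ci,allow_pickle=True)
cv2.imwrite("pics/w2.png",cv2.resize(im[:,:,::-1],None,fx=1.5,fy=1.5))
im=robot.grab_frame("scene"); cv2.imwrite("pics/s2.png",cv2.resize(im[150:260,170:330,::-1],None,fx=5,fy=5,interpolation=cv2.INTER_CUBIC))
E
```

```text
0.95 -9.12 12.87
1.10 -10.14 14.46
1.25 -10.69 15.33
1.40 -11.85 16.72
end t19.87 x0.19 y0.14 z40.04mm F -11.58 -1.12 16.68 M [ 0.49  2.98 -0.12] grip 30.0
```

View pics/w2.png

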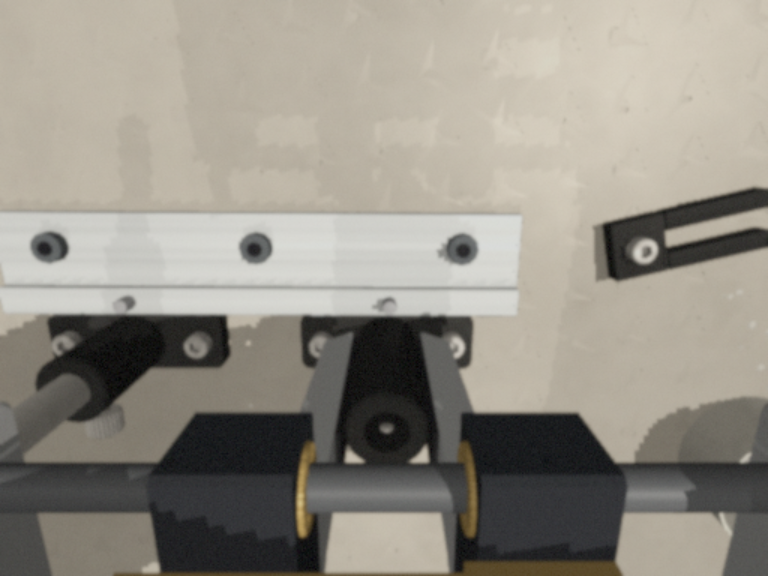

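View pics/s2.png

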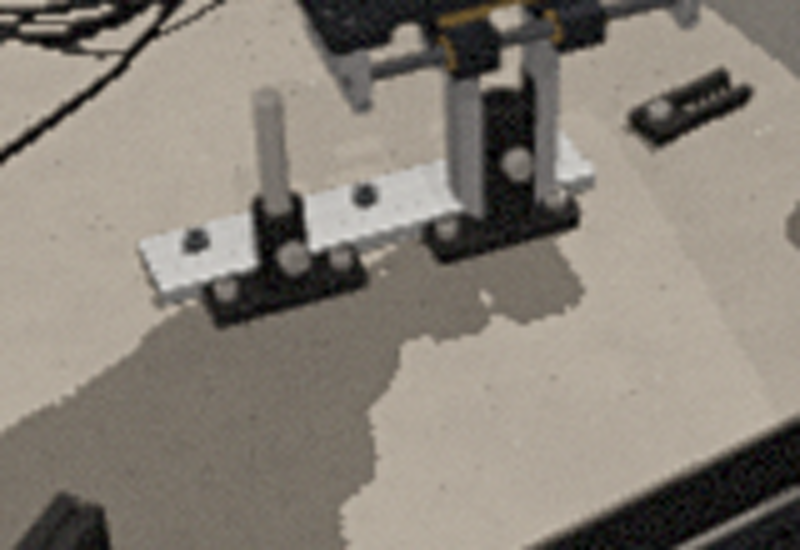

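The close view shows the base edge against the fence along its full length, with the tube (386) level with the index pin (388,304). The scene view shows the holder upright, its thumbscrew facing the robot. The bystanders haven't been touched. Next I'll hold the push, check it and hand in.

```bash
python3 - <<'E'
from press import *
F=[]
for _ in range(14):
    robot.pause(.2); F.append(np.array(robot.get_state()["force"]))
F=np.array(F); st("held"); print((F@ux).round(1),F[:,2].round(1))
if -14<(F@ux).mean()<-9: print(robot.sign_off())
E
```

```text
held t22.77 x0.18 y0.15 z40.04mm F -10.46 -0.29 15.42 M [ 0.52  3.01 -0.1 ] grip 30.0
[-11.8 -11.5 -12.6 -11.2 -12.2 -12.1 -11.4 -11.6 -12.1 -12.3 -11.6 -11.8
 -12.2 -10.5] [17.4 16.8 16.4 16.9 16.5 16.4 16.3 16.7 16.1 16.  16.5 17.  17.1 15.4]
the job is handed in; nothing more can be done
None
```

I handed the job in with the loose holder flat and flush against the fence in the free place, centred on its index pin with the thumbscrew away from the fence, still gripped and pressed: 10.5 to 12.6 N at the wrist for 2.8 s, of which I estimate 8 to 12 N reaches the fence; the verdict was not shown.

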